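Pry open the jammed instrument case

TASK

The snap lid of the steel instrument case has jammed shut: find the open gap of the vent in the middle of its front rim, work the blade of the blue-handled spatula in there, lever the lid up off its catches, and then push the lid right over with the spatula until it stays fully open by itself. Finally lay the used spatula down inside the steel tray. Touch the case with the spatula only, never with the gripper or arm, do not tip or shove the case, which stands loose, and leave everything else where it is.

Things in the scene. Friction and masses are not known exactly. Their poses are not given: they have to be found in the camera images.
- case: Stainless steel instrument case, 110 mm deep (x) x 190 mm wide (y) x 63.5 mm high with its lid, about 1.5 kg, loose on the board. Origin: centre of its underside (rubber feet); x points to its back (the hinge), the vented front faces -x. Hollow, free inside from 25 to 56 mm up. Lifting the lid straight up tips the case back, levering with the blade far in (over 40 mm) tips it forward.
- lid_edge (a point): Middle of the lid's front edge, at its underside. The lid is a flat steel plate 3 mm thick, flush with the walls all round; shut, its underside is 60.5 mm and its top 63.5 mm above the case's underside.
- lid_hinge (a point): Middle of the lid's hinge axis, at the back upper edge of the case, 60.5 mm above the case's underside, 110 mm behind the front edge. The axis runs along the case's y.
- lid (a joint): Angle of the lid, rad: 0 shut, 1.57 upright, 1.95 fully open against its stop, where it stays by itself (short of upright it falls back). Two sprung ball catches inside the front corners hold the shut lid with about 10 N at the front edge over the first 5 mm of lift there; after about 0.09 rad it pops free and rests ajar on the catches.
- spatula: Stiff spatula 170 mm long: blue handle 83 mm long (x -85 to -2 mm), 15 mm wide, 16 mm high; then a flat steel blade 22 mm wide, 2.2 mm thick, round tip at x +85 mm, middle plane 8 mm above the handle's underside. 70 g. Origin: where handle meets blade, at the underside's height; x points to the tip, z up. At first it lies flat on the table, tip away from the robot.
- spatula_tip (a point): Tip of the spatula's blade, middle of its thickness (x +85, z 8 mm of the spatula).
- spatula_grip (a point): Good place to hold the handle, close to the centre of mass (x -25, z 8 mm of the spatula); pinch it across its 15 mm width.
- tray: Empty shallow steel tray, 220 mm (x) x 214 mm (y), rim 18 mm high, flat floor 2 mm thick, about 185 x 180 mm inside. Origin: centre of its underside.
- infusion_bottle: Bystander: clear infusion bottle, 60 x 65 x 198 mm, standing to the left of the case. Origin: centre of its underside.
- gallipot: Bystander: steel pot with cotton balls, 97 mm across, 66 mm high, at the left. Origin: centre of its underside.
- tape_roll: Bystander: roll of tape, 56 mm across, 25 mm high, lying to the left of the case. Origin: centre of its underside.
- spatula_butt (a point): End of the spatula's handle (x -85, z 8 mm of the spatula).
- board: White plastic work board, fixed, 170 mm (x) x 250 mm (y), on which the case stands. Its top is 10 to 22 mm above the table, different each time. Origin: centre of the board, 22 mm below its top.
- vent (a point): Middle of the vent in the front face: a slot 86 mm wide (case's y), 4.5 mm high (56 to 60.5 mm above the case's underside) between the cut-down front wall (3 mm thick) and the lid's underside. A dark sliding shutter right behind the wall closes it but for one gap 36 mm wide, whose middle stands up to 25 mm to either side: not measured, so look or feel for it. Open inside behind the gap.

How it is judged:
By the outcome, as a careful person would: the job done as asked, in the order asked, and still so for the second after the job is handed in, with the robot touching nothing.
It also fails if it takes over 61 s, if anything falls off the work surface, if the arm or the gripper's body presses on something with over 40 N, if the wrist force passes 120 N, or if a joint passes its speed limit or range.

ROBOT

A 6-joint arm with a two-finger parallel gripper is mounted at the origin on a cart in front of the work surface, level with it; the furniture and walls round the work are solid. World frame = base frame: x ahead of the robot, y to its left, z up, the work surface at z = 0. Lengths are in m, angles in rad, forces in N, time in s.
With the tool pointing down it reaches from about 0.25 to 0.775 m from the base axis. Payload 4 kg.
Tool frame: the origin (TCP) lies midway between the tips of the shut fingers; the grasp point (between the pads) lies 19 mm behind it; z points along the fingers, y is the direction in which the jaws open and shut (so a half turn about z gives the same grasp; the last joint's range is limited). The gripper opens to 94 mm and grips with 3 to 60 N. Pads are 16 mm wide; open, the fingers measure 119 mm over their backs; the gripper's body (75 mm by 177 mm) begins 78 mm behind the grasp point.
Start: joints at [1.14, 0.087, 1.371, -0, 1.684, -0.103], TCP at [0.177, 0.521, 0.206] pointing down, gripper open.
Joint ranges: [-3.1, 3.1], [-0.76, 2.03], [0.27, 2.55], [-1.08, 4.22], [0.17, 2.65], [-2.57, 2.57]. Speed limits (rad/s): [2.79, 2.79, 3.14, 3.14, 3.14, 3.14].

INTERFACE

Orientations are given as [roll, pitch, yaw] about the fixed x, y, z axes, in that order (R = Rz(yaw) Ry(pitch) Rx(roll)).
In Python, from bench import robot, cams gives the robot as it stands.
- The arm moves only by the tool step_arm, never from a script. Its argument "plan" is a list that holds one entry, the list of rows, each a list of 5 numbers: the shift along the world's x, y, z in mm, then the turn about the world's z in rad, then the opening in per cent of the stroke, from 0 (shut) to 100 (fully open). In form: [[[tx, ty, tz, turn, fingers], ...]]. A call has 1 to 8 rows; each row is the pose to reach, as a shift and turn from the pose commanded when the call began; what a row does not reach only later rows make up. A row lasts 1/12 s, in which the tool goes at most 41.7 mm and 7.16 degrees, less where a joint would pass 70% of its speed; a pose out of reach is approached as far as the arm can. A call with a gripper value outside its range is refused whole. The fingers move at their own pace and stop on an object; the grip force is fixed at half the most. Time passes only in rows, so rows that repeat a pose let the fingers close. It gives the time, the measured TCP pose, the force and the opening at its end, in the units of the state.
- robot.get_obs(): the state, without advancing time (a new reading comes with each control period).
- cams.snapshot(name): name is "scene" or "top"; returns a dict with "frame" (480x640x3 uint8, red, green, blue), "camera_matrix" (3x3 intrinsics, pixels), "origin" and "attitude" of the camera in the world. Camera axes: x right, y down, z forward; pixel columns grow to the right and rows downward; lengths in m; the calibration is good to about 2 mm. A picture is of the moment at which its call begins. There is no depth.
- robot.close_job(): hands the job in, once; it reports no verdict.
The state is a dict: "time": time; "joint_positions": joint angles; "qvel": joint speeds; "joint_torque": joint torques, N m; "tool_pos": TCP position; "ee_rot": TCP orientation; "wrist_force": force on the tool from outside, world axes, zero at the start; "wrist_torque": the same for the moment, N m; "width": finger opening in m.
Only numpy, scipy, OpenCV 4.12 (cv2) and the standard library are available. Lean on these libraries where they do the work, as an engineer would, in place of code of your own. Each camera call takes 0.05 s, during which the arm holds its last target. There are 200 camera calls.

## Working session

There is one attempt and no reset: what is moved stays moved. The work goes in short steps, Python scripts to look and compute and a tool call to move; the robot and the scene stay as the last step left them, time stands still between calls to the robot, and variables do not carry over. Pictures are saved under pics/ and viewed, about 8 in all and at most 12, crops included, and the job is handed in when it is done.

Besides the shell and the picture viewer there is one more tool, called after "Call:" as a command line: name --argument value ..., lists and objects as JSON in quotes. step_arm: Moves the arm, as the interface text tells. Its arguments: {"type":"object","properties":{"plan":{"type":"array"}},"required":["plan"]}

```bash
ls; mkdir -p pics; cat > h.py <<'E'
import numpy as np, cv2
from bench import robot, cams
from scipy.spatial.transform import Rotation as R
def snap(n,f=None,crop=None,scale=1):
    s=cams.snapshot(n); im=s["frame"]
    if f:
        o=im[...,::-1]
        if crop: a,b,c,d=crop; o=o[b:d,a:c]
        if scale!=1: o=cv2.resize(o,None,fx=scale,fy=scale,interpolation=cv2.INTER_CUBIC)
        cv2.imwrite("pics/"+f,o)
    return s
def att(s):
    a=np.array(s["attitude"]); 
    if a.shape==(3,3): return a
    return R.from_euler("xyz",a).as_matrix() if a.size==3 else R.from_quat(a).as_matrix()
def pix2z(s,u,v,z):
    d=att(s)@np.linalg.inv(np.array(s["camera_matrix"]))@np.array([u,v,1.]); o=np.array(s["origin"])
    return o+d*(z-o[2])/d[2]
def proj(s,p):
    q=np.array(s["camera_matrix"])@(att(s).T@(np.array(p)-np.array(s["origin"]))); return q[:2]/q[2]
E
python3 - <<'E'
from h import *
for n in("scene","top"):
    s=snap(n,n+"0.png"); print(n,s["camera_matrix"],s["origin"],s["attitude"])
print(robot.get_obs())
E
```

```text
pics
scene [[492.10403082   0.         314.28578944]
 [  0.         492.10403082 236.10325917]
 [  0.           0.           1.        ]] [-0.12360332 -0.45434534  0.63152603] [-2.14346534  0.00726603 -0.84813888]
top [[500.99240269   0.         321.67652618]
 [  0.         500.99240269 246.89532841]
 [  0.           0.           1.        ]] [0.28991885 0.13660288 1.19853478] [-2.94953163  0.01235669 -1.56691236]
{'time': 0.1, 'joint_positions': array([ 1.13992687e+00,  8.78799709e-02,  1.37206052e+00, -3.02505436e-05,
        1.68359826e+00, -1.03098970e-01]), 'qvel': array([ 0.00049559, -0.00325633, -0.00268728, -0.00073009,  0.00049091,
        0.00070707]), 'joint_torque': array([ 2.08270671e-03, -3.41253376e+01, -3.03299797e+01,  7.19705550e-02,
        3.04344529e-02, -1.07335659e-04]), 'tool_pos': array([0.17687505, 0.52027524, 0.20444345]), 'ee_rot': array([-3.13965379e+00, -1.70380196e-04,  2.81381863e+00]), 'wrist_force': array([-0.14298244,  0.37011527, -0.28863513]), 'wrist_torque': array([ 0.00554612, -0.06281541,  0.01134155]), 'width': 0.09394686473871255}
```

View pics/top0.png

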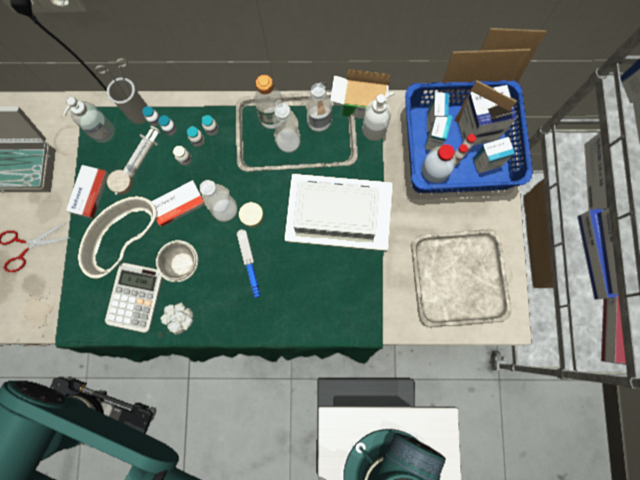

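View pics/scene0.png

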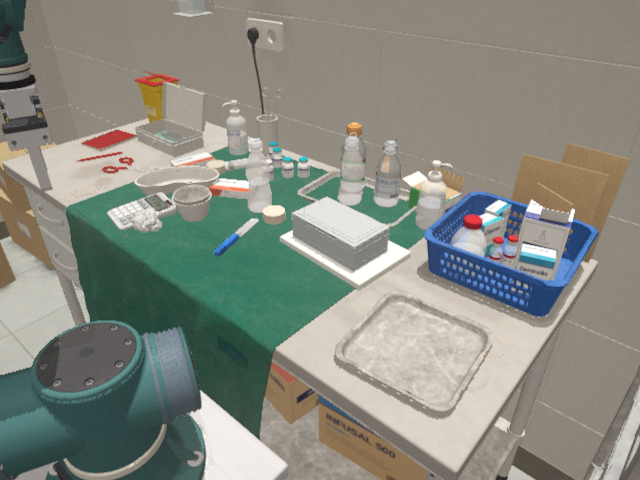

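Top view: spatula from the tip at (241,232) to the butt at (256,296), case about (337,208), tray about (460,278). Scene view: case front at about (310,240), facing lower left. I'll take enlarged crops for the gap.

```bash
python3 - <<'E'
from h import *
im=cv2.imread("pics/scene0.png")[185:290,270:420]; im=cv2.resize(im,None,fx=5,fy=5,interpolation=cv2.INTER_CUBIC); cv2.imwrite("pics/c1.png",im)
im=cv2.imread("pics/top0.png")[165:305,230:400]; im=cv2.resize(im,None,fx=4,fy=4,interpolation=cv2.INTER_CUBIC); cv2.imwrite("pics/c2.png",im)
E
```

```text
(no output)
```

View pics/c1.png

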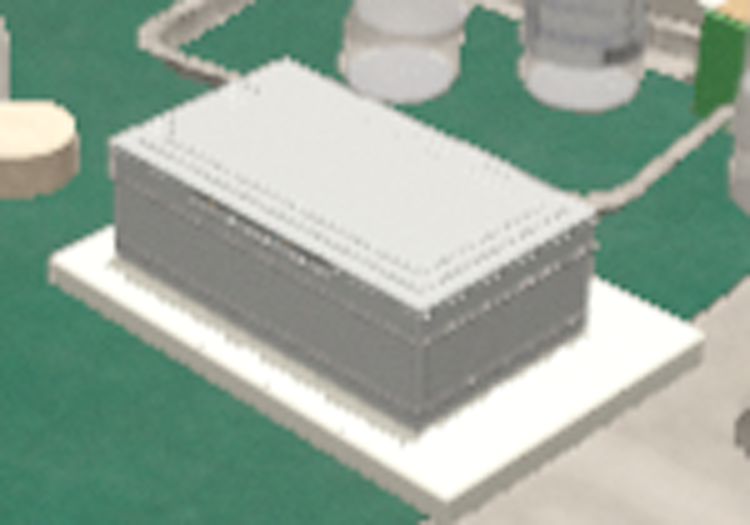

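View pics/c2.png

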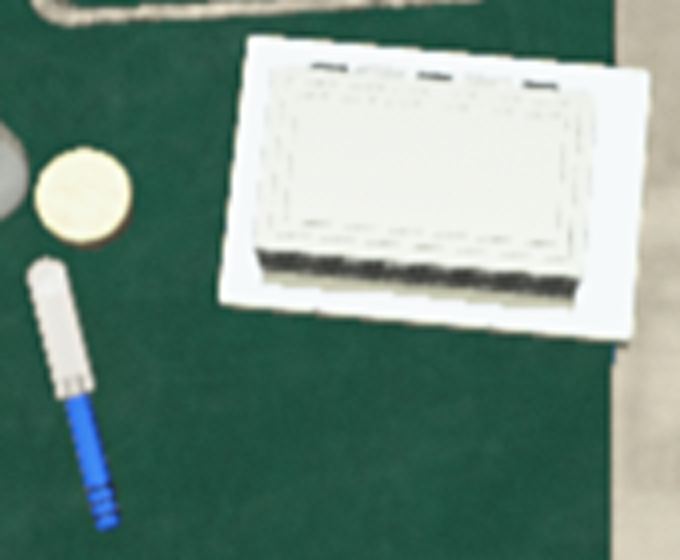

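Scene crop: lid corners and board are clear. The vent slot runs about crop (190,200)–(335,272), with the darkest stretch near (275–300, 240–252). Top crop: spatula tip (45,262), butt (110,525). Next I fit the poses.

```bash
cat > fit.py <<'E'
from h import *
from scipy.optimize import least_squares
S=cams.snapshot("scene");T=cams.snapshot("top")
u=lambda c,s,o:[(np.array(p)+.5)/s-.5+np.array(o) for p in c]
sc=u([(112,143),(428,315),(593,212),(288,58)],5,(270,185)); tp=u([(256,249),(579,276),(594,95),(270,68)],4,(230,165))
bs=u([(50,262),(445,495),(703,338)],5,(270,185)); bt=u([(220,302),(632,340),(650,70),(248,37)],4,(230,165))
def pts(x,y,w,dx,dy,z,idx):
    c=np.array([(-dx,dy),(-dx,-dy),(dx,-dy),(dx,dy)])/2; r=R.from_euler("z",w).as_matrix()[:2,:2]
    return [np.r_[r@c[i]+[x,y],z] for i in idx]
def f(p):
    e=[]
    for P,a,cam in((pts(*p[:3],.11,.19,p[3]+.0635,range(4)),sc,S),(pts(*p[:3],.11,.19,p[3]+.0635,range(4)),tp,T),(pts(*p[4:7],.17,.25,p[3],range(3)),bs,S),(pts(*p[4:7],.17,.25,p[3],range(4)),bt,T)):
        e+=[proj(cam,q)-b for q,b in zip(P,a)]
    return np.ravel(e)
if __name__=="__main__":
    r=least_squares(f,[.35,.05,0,.016,.35,.05,0]); print(r.x.round(4)); print(f(r.x).reshape(-1,2).round(1).tolist())
    c=r.x; rr=R.from_euler("z",c[2]).as_matrix()
    im=S["frame"].astype(int).sum(2)/3
    # profile along the slot: min brightness over the slot height
    for y in np.arange(50,-51,-4):
        v=[]
        for z in(56,57,58,59,60,61):
            q=proj(S,rr@np.array([-.055,y/1e3,0])+[c[0],c[1],c[3]+z/1e3]); v.append(float(cv2.getRectSubPix(S["frame"],(1,1),tuple(map(float,q))).mean()))
        print(y,np.round(v).astype(int))
    sp=u([(45,259),(110,527)],4,(230,165)); a=pix2z(T,*sp[0],.008);b=pix2z(T,*sp[1],.012); d=a-b
    print("tip",a,"butt",b,np.linalg.norm(d),np.arctan2(d[1],d[0]),"grip",b+d*60/170)
    print("tray",pix2z(T,460,278,.01))
E
python3 fit.py
```

```text
[ 0.6018  0.1185 -0.0855  0.0145  0.6097  0.1111 -0.0908]
[[-0.6, 0.0], [-1.0, -0.3], [0.9, 0.1], [-1.0, 0.7], [-0.8, -0.2], [1.0, 0.0], [0.5, -0.7], [0.4, -0.6], [-0.9, -0.5], [0.4, 1.6], [0.9, -0.5], [-0.6, 0.1], [-0.2, -0.0], [0.1, 0.0], [-0.2, -0.4]]
50 [129 128 129 130 130 130]
46 [131 131 129 128 129 131]
42 [142 140 139 135 128 122]
38 [132 137 138 134 130 125]
34 [142 147 144 141 131 117]
30 [136 139 142 140 131 123]
26 [134 138 140 135 129 127]
22 [133 138 137 135 130 120]
18 [155 158 157 154 139 124]
14 [138 150 162 155 147 142]
10 [139 142 141 137 133 126]
6 [154 159 155 151 136 119]
2 [148 151 153 147 135 124]
-2 [145 149 150 141 132 127]
-6 [154 174 169 164 152 133]
-10 [140 143 144 143 134 124]
-14 [137 141 146 141 134 131]
-18 [141 146 146 140 133 129]
-22 [149 155 150 146 137 126]
-26 [167 168 165 156 135 115]
-30 [136 136 136 126 116 114]
-34 [147 150 146 137 129 122]
-38 [147 152 149 146 135 121]
-42 [140 142 144 142 134 125]
-46 [130 130 129 138 147 153]
-50 [129 131 131 131 130 132]
tip [0.56469103 0.34976606 0.008     ] butt [0.40085803 0.30477512 0.012     ] 0.16994539182162297 0.26800790164539917 grip [0.45868144 0.32065428 0.01058824]
tray [ 0.44607087 -0.17733776  0.01      ]
```

```bash
python3 - <<'E'
from h import *
from fit import S,T
c=[.6018,.1185,-.0855,.0145]; rr=R.from_euler("z",c[2]).as_matrix()
for cam,n in((S,"scene"),):
  g=cam["frame"].astype(np.float32).mean(2)
  ys=np.arange(60,-61,-.25); zs=np.arange(50,74,.25)
  m=np.array([[proj(cam,rr@np.array([-.055,y/1e3,0])+[c[0],c[1],c[3]+z/1e3]) for y in ys] for z in zs[::-1]],np.float32)
  w=cv2.remap(g,m[...,0],m[...,1],cv2.INTER_CUBIC)
  o=np.clip((w-20)*1.1,0,255).astype(np.uint8); cv2.imwrite("pics/strip.png",cv2.resize(o,(780,384),interpolation=cv2.INTER_LINEAR))
  mn=w.min(0); 
  print([(int(ys[i]),int(mn[i:i+8].mean())) for i in range(0,len(ys)-8,8)])
E
```

```text
[(60, 126), (58, 128), (56, 128), (54, 127), (52, 123), (50, 126), (48, 128), (46, 125), (44, 124), (42, 120), (40, 112), (38, 111), (36, 108), (34, 101), (32, 105), (30, 118), (28, 117), (26, 111), (24, 107), (22, 106), (20, 112), (18, 115), (16, 121), (14, 122), (12, 107), (10, 109), (8, 111), (6, 107), (4, 113), (2, 113), (0, 108), (-2, 111), (-4, 111), (-6, 112), (-8, 115), (-10, 117), (-12, 123), (-14, 124), (-16, 115), (-18, 116), (-20, 114), (-22, 108), (-24, 109), (-26, 105), (-28, 104), (-30, 103), (-32, 105), (-34, 101), (-36, 106), (-38, 109), (-40, 115), (-42, 120), (-44, 126), (-46, 127), (-48, 127), (-50, 126), (-52, 127), (-54, 128), (-56, 130), (-58, 129)]
```

View pics/strip.png

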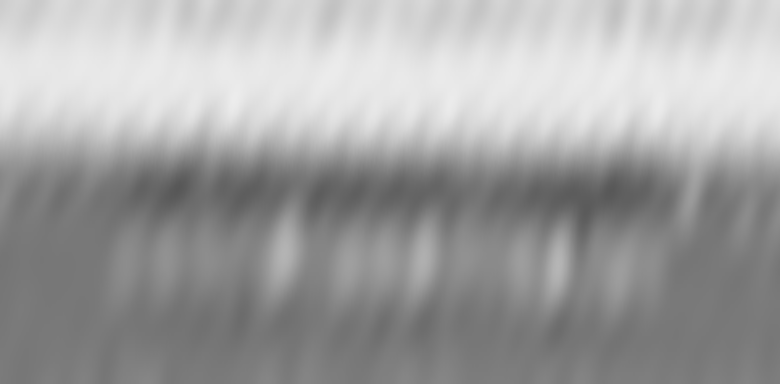

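The strip is only suggestive: slot about y -42..+42 and darkest around y -20..-38. I'll decide by feel. Going to the spatula now.

Call:
step_arm --plan '[[[100, -70, 0, 0.12, 70], [282, -200, -20, 0.596, 60], [282, -200, -60, 0.596, 50], [282, -200, -100, 0.596, 45], [282, -200, -140, 0.596, 45], [282, -200, -140, 0.596, 45], [282, -200, -140, 0.596, 45], [282, -200, -140, 0.596, 45]]]'

```text
time: 0.97
tool_pos: [0.4159, 0.3513, 0.097]
ee_rot: [3.141, 0.001, -2.873]
wrist_force: [0.1, 0.9, -0.8]
width: 0.0448
```

Call:
step_arm --plan '[[[0, 0, 0, 0, 45], [0, 0, 0, 0, 45], [0, 0, 0, 0, 45], [0, 0, 0, 0, 45], [0, 0, 0, 0, 45], [0, 0, 0, 0, 45]]]'

```text
time: 1.47
tool_pos: [0.4142, 0.3537, 0.099]
ee_rot: [3.141, 0.002, -2.871]
wrist_force: [0.4, 0.8, 0.3]
width: 0.0425
```

```bash
python3 - <<'E'
from h import *
s=snap("top","t1.png",(200,180,330,320),4); o=robot.get_obs(); print(o["time"],o["tool_pos"],o["ee_rot"],o["wrist_force"],o["joint_positions"],o["width"])
E
```

```text
1.5167 [0.41427658 0.35355868 0.0987497 ] [ 3.14079269e+00  1.75355198e-03 -2.87151980e+00] [-0.18342599  0.20116635  0.02719827] [ 6.02255779e-01  1.19281207e-01  1.54932373e+00  1.85303267e-04
  1.47106915e+00 -1.23863237e+00] 0.04235056942571441
```

Call:
step_arm --plan '[[[45, -33, -20, 0, 42], [45, -33, -55, 0, 42], [45, -33, -75, 0, 42], [45, -33, -88, 0, 42], [45, -33, -94, 0, 42], [45, -33, -94, 0, 42], [45, -33, -94, 0, 42], [45, -33, -94, 0, 42]]]'

```text
time: 2.18
tool_pos: [0.4605, 0.3205, 0.0055]
ee_rot: [3.141, 0.003, -2.873]
wrist_force: [0.7, 1.1, 0.3]
width: 0.0393
```

```bash
python3 - <<'E'
from h import *
s=snap("scene","s2.png",(180,170,330,290),5); o=robot.get_obs(); print(o["time"],o["tool_pos"],o["ee_rot"],o["wrist_force"],o["width"])
E
```

```text
2.2333 [0.46063852 0.32046727 0.005632  ] [ 3.14069753  0.00342214 -2.87264299] [0.41137989 0.31784666 0.17251701] 0.03925122189759611
```

View pics/s2.png

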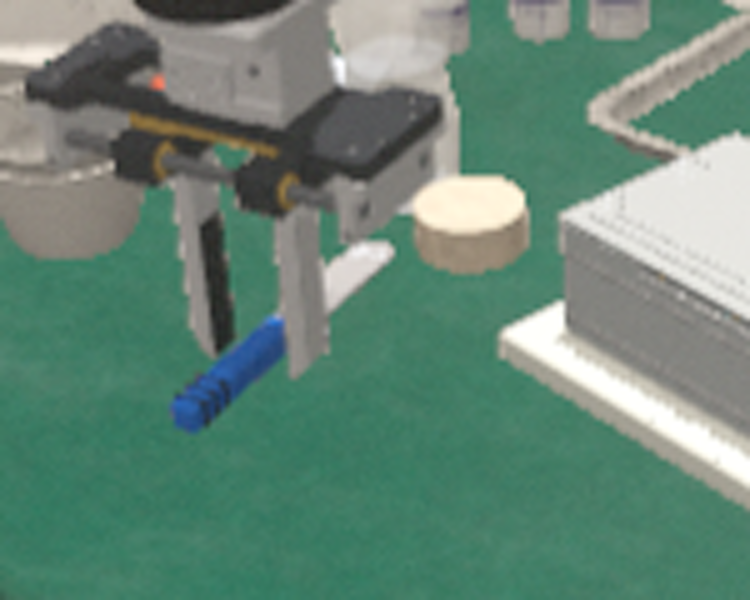

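The fingers straddle the handle. I lower 3 mm and close.

Call:
step_arm --plan '[[[0, 0, -3, 0, 42], [0, 0, -3, 0, 0], [0, 0, -3, 0, 0], [0, 0, -3, 0, 0], [0, 0, -3, 0, 0], [0, 0, -3, 0, 0], [0, 0, -3, 0, 0], [0, 0, -3, 0, 0]]]'

```text
time: 2.9
tool_pos: [0.4597, 0.3196, 0.0009]
ee_rot: [3.141, 0.0, -2.873]
wrist_force: [-0.4, 1.2, 0.1]
width: 0.0146
```

Call:
step_arm --plan '[[[0, 0, 10, 0, 0], [0, 0, 30, 0, 0], [0, 0, 60, 0, 0], [0, 0, 90, 0, 0], [0, 0, 110, 0, 0], [0, 0, 110, 0, 0], [0, 0, 110, 0, 0], [0, 0, 110, 0, 0]]]'

```text
time: 3.57
tool_pos: [0.4588, 0.3189, 0.1091]
ee_rot: [-3.141, -0.003, -2.873]
wrist_force: [0.4, -0.4, -1.2]
width: 0.0146
```

Call:
step_arm --plan '[[[-13, -212, 0, -0.354, 0], [-13, -212, 0, -0.354, 0], [-13, -212, 0, -0.354, 0], [-13, -212, 0, -0.354, 0], [-13, -212, 0, -0.354, 0], [-13, -212, 0, -0.354, 0], [-13, -212, -24, -0.354, 0], [-13, -212, -24, -0.354, 0]]]'

```text
time: 4.23
tool_pos: [0.4428, 0.1064, 0.0813]
ee_rot: [-3.14, -0.01, 3.054]
wrist_force: [-1.0, 0.4, -1.9]
width: 0.0149
```

```bash
python3 - <<'E'
from h import *
s=snap("scene","s3.png",(230,120,400,260),4); o=robot.get_obs(); print(o["time"],o["tool_pos"],o["ee_rot"],o["wrist_force"],o["wrist_torque"],o["width"])
E
```

```text
4.2833 [0.44346731 0.10705728 0.08280843] [-3.14026675 -0.00885678  3.05493565] [-1.04631394  0.31168502 -0.57460427] [0.0503723  0.02164561 0.02923526] 0.01483952735783182
```

View pics/s3.png

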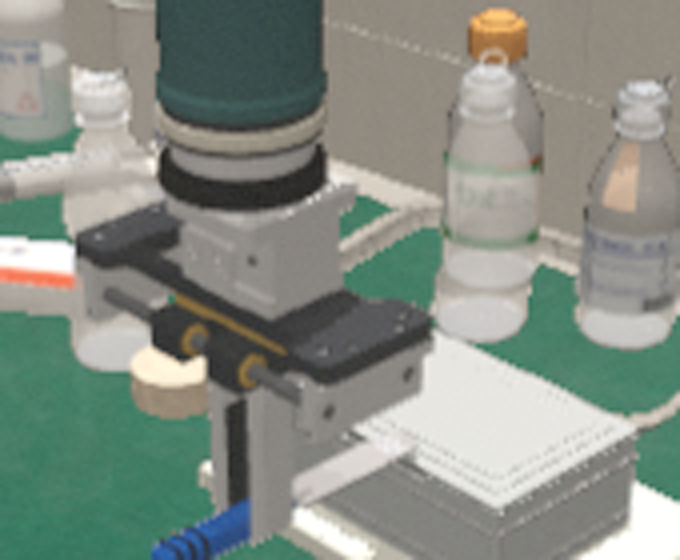

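The blade tip lies just over the lid's front edge, right of its middle. Feeling down for the lid's top.

Call:
step_arm --plan '[[[0, 0, -3, 0, 0], [0, 0, -5, 0, 0], [0, 0, -5, 0, 0], [0, 0, -5, 0, 0]]]'

```text
time: 4.62
tool_pos: [0.4469, 0.1081, 0.082]
ee_rot: [3.141, 0.0, 3.057]
wrist_force: [0.1, -0.1, -0.5]
width: 0.0149
```

Call:
step_arm --plan '[[[0, 0, -1, 0, 0], [0, 0, -2, 0, 0], [0, 0, -2, 0, 0], [0, 0, -2, 0, 0]]]'

```text
time: 4.95
tool_pos: [0.4467, 0.1075, 0.0798]
ee_rot: [3.141, 0.0, 3.056]
wrist_force: [1.1, 0.5, -0.9]
width: 0.0146
```

Call:
step_arm --plan '[[[0, 0, -1, 0, 0], [0, 0, -2, 0, 0], [0, 0, -2, 0, 0], [0, 0, -2, 0, 0]]]'

```text
time: 5.28
tool_pos: [0.4466, 0.1074, 0.0776]
ee_rot: [3.142, -0.0, 3.056]
wrist_force: [-0.4, 0.2, -1.0]
width: 0.0149
```

Call:
step_arm --plan '[[[0, 0, -1, 0, 0], [0, 0, -2, 0, 0], [0, 0, -2, 0, 0], [0, 0, -2, 0, 0]]]'

```text
time: 5.62
tool_pos: [0.4466, 0.1074, 0.0756]
ee_rot: [3.142, -0.0, 3.056]
wrist_force: [-0.6, 0.3, -1.1]
width: 0.0148
```

Call:
step_arm --plan '[[[0, 0, -1, 0, 0], [0, 0, -1.5, 0, 0], [0, 0, -1.5, 0, 0], [0, 0, -1.5, 0, 0]]]'

```text
time: 5.95
tool_pos: [0.4466, 0.1074, 0.0742]
ee_rot: [3.142, -0.0, 3.056]
wrist_force: [0.3, -0.0, -0.6]
width: 0.0146
```

Call:
step_arm --plan '[[[0, 0, -1, 0, 0], [0, 0, -1, 0, 0], [0, 0, -1, 0, 0], [0, 0, -1, 0, 0]]]'

```text
time: 6.28
tool_pos: [0.4467, 0.1075, 0.0732]
ee_rot: [3.141, 0.0, 3.056]
wrist_force: [0.4, 0.3, -0.3]
width: 0.0147
```

Call:
step_arm --plan '[[[0, 0, -1, 0, 0], [0, 0, -1, 0, 0], [0, 0, -1, 0, 0], [0, 0, -1, 0, 0]]]'

```text
time: 6.62
tool_pos: [0.4468, 0.1075, 0.0724]
ee_rot: [3.141, 0.001, 3.056]
wrist_force: [-1.2, -0.7, -0.9]
width: 0.0145
```

Call:
step_arm --plan '[[[0, 0, -1, 0, 0], [0, 0, -1, 0, 0], [0, 0, -1, 0, 0], [0, 0, -1, 0, 0]]]'

```text
time: 6.95
tool_pos: [0.4469, 0.1075, 0.0715]
ee_rot: [3.141, 0.001, 3.056]
wrist_force: [-0.8, 0.7, 2.7]
width: 0.0146
```

```bash
python3 - <<'E'
from h import *
o=robot.get_obs(); print(o["time"],o["tool_pos"],o["wrist_force"],o["wrist_torque"])
E
```

```text
6.95 [0.44686238 0.10749952 0.07149266] [-0.83074257  0.67192747  2.68337025] [ 0.04091325 -0.12928797 -0.04293794]
```

Call:
step_arm --plan '[[[0, 0, -1, 0, 0], [0, 0, -1, 0, 0], [0, 0, -1, 0, 0], [0, 0, -1, 0, 0]]]'

```text
time: 7.28
tool_pos: [0.4469, 0.1075, 0.0703]
ee_rot: [3.141, 0.0, 3.056]
wrist_force: [0.4, 0.2, 1.4]
width: 0.0148
```

```bash
python3 - <<'E'
from h import *
o=robot.get_obs(); print(o["time"],o["tool_pos"],o["wrist_force"],o["wrist_torque"])
E
```

```text
7.2833 [0.44685904 0.10747825 0.07031647] [0.40094395 0.20749828 1.44925938] [ 0.0028278  -0.16965513  0.02566165]
```

Contact with the lid's top lies at TCP z about 0.072 (the spatula slipped slightly in the grip; at present z 0.0703). I back off and go down to vent height, about 6.3 mm lower.

Call:
step_arm --plan '[[[0, 0, 5, 0, 0], [-20, 1.7, 5, 0, 0], [-20, 1.7, 5, 0, 0], [-20, 1.7, -6, 0, 0], [-20, 1.7, -6, 0, 0], [-20, 1.7, -6, 0, 0], [-20, 1.7, -6, 0, 0], [-20, 1.7, -6, 0, 0]]]'

```text
time: 7.95
tool_pos: [0.427, 0.1091, 0.0641]
ee_rot: [3.142, -0.0, 3.056]
wrist_force: [-0.0, 0.8, 0.5]
width: 0.0146
```

Call:
step_arm --plan '[[[2, -0.2, 0, 0, 0], [4, -0.4, 0, 0, 0], [6, -0.5, 0, 0, 0], [6, -0.5, 0, 0, 0], [6, -0.5, 0, 0, 0]]]'

```text
time: 8.37
tool_pos: [0.4329, 0.1086, 0.0643]
ee_rot: [3.141, 0.0, 3.056]
wrist_force: [-0.3, 0.1, -0.7]
width: 0.0148
```

Call:
step_arm --plan '[[[2, -0.2, 0, 0, 0], [4, -0.3, 0, 0, 0], [4, -0.3, 0, 0, 0], [4, -0.3, 0, 0, 0]]]'

```text
time: 8.7
tool_pos: [0.4368, 0.1083, 0.0642]
ee_rot: [3.141, 0.0, 3.056]
wrist_force: [0.4, -0.3, -0.3]
width: 0.0145
```

Call:
step_arm --plan '[[[1, -0.1, 0, 0, 0], [2, -0.2, 0, 0, 0], [2, -0.2, 0, 0, 0], [2, -0.2, 0, 0, 0]]]'

```text
time: 9.03
tool_pos: [0.4387, 0.1082, 0.0642]
ee_rot: [3.142, 0.0, 3.056]
wrist_force: [0.2, 0.4, -1.2]
width: 0.0144
```

Call:
step_arm --plan '[[[1, -0.1, 0, 0, 0], [2, -0.2, 0, 0, 0], [2, -0.2, 0, 0, 0], [2, -0.2, 0, 0, 0]]]'

```text
time: 9.37
tool_pos: [0.4396, 0.108, 0.0638]
ee_rot: [-3.142, -0.003, 3.056]
wrist_force: [-4.5, 0.4, -0.0]
width: 0.0149
```

Call:
step_arm --plan '[[[1, -0.1, 0, 0, 0], [2, -0.2, 0, 0, 0], [2, -0.2, 0, 0, 0], [2, -0.2, 0, 0, 0]]]'

```text
time: 9.7
tool_pos: [0.44, 0.1079, 0.0633]
ee_rot: [-3.141, -0.006, 3.056]
wrist_force: [-8.1, 1.0, 1.5]
width: 0.0147
```

Contact about 3 mm behind the front face at y = -25, so likely the shutter. I back off a little and try at the middle.

Call:
step_arm --plan '[[[-7, 0.6, 0, 0, 0], [-7, 0.6, 0, 0, 0], [-5.7, 15.5, 0, 0, 0], [-4.9, 25.5, 0, 0, 0], [-4.9, 25.5, 0, 0, 0], [-4.9, 25.5, 0, 0, 0]]]'

```text
time: 10.2
tool_pos: [0.4382, 0.1335, 0.0644]
ee_rot: [-3.141, 0.001, 3.057]
wrist_force: [0.3, -0.2, -1.1]
width: 0.0146
```

Call:
step_arm --plan '[[[1, -0.1, 0, 0, 0], [3, -0.3, 0, 0, 0], [3, -0.3, 0, 0, 0], [3, -0.3, 0, 0, 0]]]'

```text
time: 10.53
tool_pos: [0.441, 0.1326, 0.0642]
ee_rot: [-3.142, 0.0, 3.055]
wrist_force: [-0.1, -0.4, -0.3]
width: 0.0144
```

Call:
step_arm --plan '[[[1, -0.1, 0, 0, 0], [3, -0.3, 0, 0, 0], [3, -0.3, 0, 0, 0], [3, -0.3, 0, 0, 0]]]'

```text
time: 10.87
tool_pos: [0.4439, 0.1326, 0.0642]
ee_rot: [3.142, 0.0, 3.056]
wrist_force: [-0.2, -0.3, -0.5]
width: 0.0147
```

Call:
step_arm --plan '[[[2, -0.2, 0, 0, 0], [4, -0.3, 0, 0, 0], [4, -0.3, 0, 0, 0], [4, -0.3, 0, 0, 0]]]'

```text
time: 11.2
tool_pos: [0.4479, 0.1324, 0.0642]
ee_rot: [3.141, -0.0, 3.056]
wrist_force: [-0.1, 0.5, -0.5]
width: 0.0148
```

Call:
step_arm --plan '[[[2, -0.2, 0, 0, 0], [4, -0.3, 0, 0, 0], [6, -0.5, 0, 0, 0], [6, -0.5, 0, 0, 0], [6, -0.5, 0, 0, 0]]]'

```text
time: 11.62
tool_pos: [0.4541, 0.1321, 0.0642]
ee_rot: [3.141, 0.0, 3.056]
wrist_force: [0.2, 1.8, -0.9]
width: 0.0146
```

```bash
python3 - <<'E'
from h import *
s=snap("scene","s4.png",(250,150,400,260),5); o=robot.get_obs(); print(o["time"],o["tool_pos"],o["wrist_force"],o["wrist_torque"])
E
```

```text
11.6667 [0.45405913 0.13211616 0.06421573] [-0.16183382  2.0536719  -1.54330198] [0.33183688 0.01654217 0.25391745]
```

View pics/s4.png

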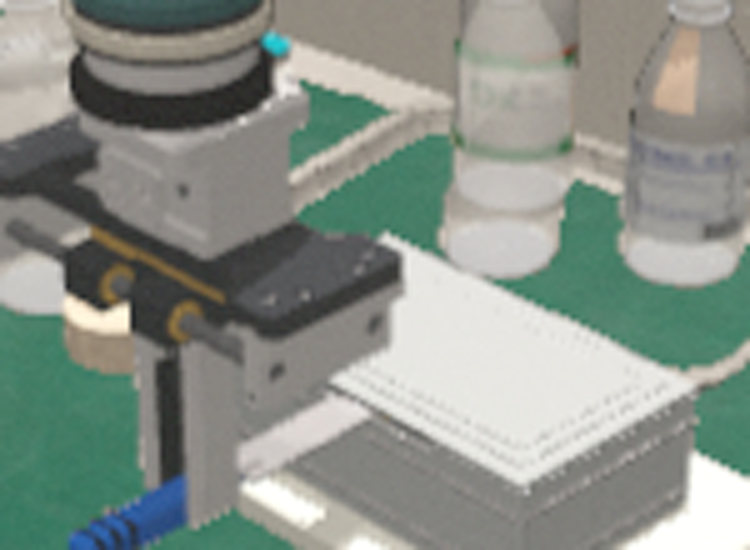

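The blade is about 16 mm in the slot; a side force of +2 N says the gap lies slightly further to +y. I shift 4 mm and go on to about 28 mm depth.

Call:
step_arm --plan '[[[0, 2, 0, 0, 0], [0.3, 4, 0, 0, 0], [0.3, 4, 0, 0, 0], [3, 3.8, 0, 0, 0], [6, 3.5, 0, 0, 0], [6, 3.5, 0, 0, 0], [6, 3.5, 0, 0, 0]]]'

```text
time: 12.25
tool_pos: [0.46, 0.1352, 0.0642]
ee_rot: [-3.142, 0.0, 3.055]
wrist_force: [-0.7, 0.5, -0.9]
width: 0.0145
```

Call:
step_arm --plan '[[[2, -0.2, 0, 0, 0], [4, -0.3, 0, 0, 0], [6, -0.5, 0, 0, 0], [6, -0.5, 0, 0, 0], [6, -0.5, 0, 0, 0]]]'

```text
time: 12.67
tool_pos: [0.4659, 0.1348, 0.0642]
ee_rot: [3.142, -0.0, 3.056]
wrist_force: [-0.4, 0.1, -0.9]
width: 0.0145
```

```bash
python3 - <<'E'
from h import *
o=robot.get_obs(); print(o["time"],o["tool_pos"],o["wrist_force"],o["wrist_torque"])
E
```

```text
12.6667 [0.46585105 0.13482982 0.06416173] [-0.38140656  0.07773063 -0.87055707] [-0.0072163   0.012433   -0.05626942]
```

Depth about 28 mm, free. Levering: pressing the grip down in steps.

Call:
step_arm --plan '[[[0, 0, -2, 0, 0], [0, 0, -4, 0, 0], [0, 0, -6, 0, 0], [0.5, 0, -8, 0, 0], [0.5, 0, -8, 0, 0], [0.5, 0, -8, 0, 0]]]'

```text
time: 13.17
tool_pos: [0.4663, 0.1349, 0.0563]
ee_rot: [3.141, 0.0, 3.056]
wrist_force: [-1.3, -0.3, 3.1]
width: 0.0149
```

```bash
python3 - <<'E'
from h import *
o=robot.get_obs(); print(o["time"],o["tool_pos"],o["ee_rot"],o["wrist_force"],o["wrist_torque"],o["width"])
E
```

```text
13.1667 [0.46627905 0.13489893 0.05626128] [3.14144377e+00 7.69215876e-05 3.05583686e+00] [-1.30521171 -0.25465584  3.09633945] [-0.02502719  0.03450403 -0.01711525] 0.014887590321960721
```

Call:
step_arm --plan '[[[0.3, 0, -2, 0, 0], [0.6, 0, -4, 0, 0], [0.9, 0, -6, 0, 0], [1.2, 0, -8, 0, 0], [1.2, 0, -8, 0, 0], [1.2, 0, -8, 0, 0]]]'

```text
time: 13.67
tool_pos: [0.4675, 0.1349, 0.0488]
ee_rot: [3.141, 0.0, 3.056]
wrist_force: [-3.2, -1.1, 6.8]
width: 0.0147
```

```bash
python3 - <<'E'
from h import *
s=snap("scene","s5.png",(230,130,430,280),4); o=robot.get_obs(); print(o["time"],o["tool_pos"],o["ee_rot"],o["wrist_force"],o["wrist_torque"],o["width"])
E
```

```text
13.7167 [0.46745204 0.1349284  0.04875251] [3.14141573e+00 2.21069502e-07 3.05583110e+00] [-3.48376403  0.08448961  6.49450711] [-0.03007179  0.44454372 -0.08843864] 0.014475293015939484
```

View pics/s5.png

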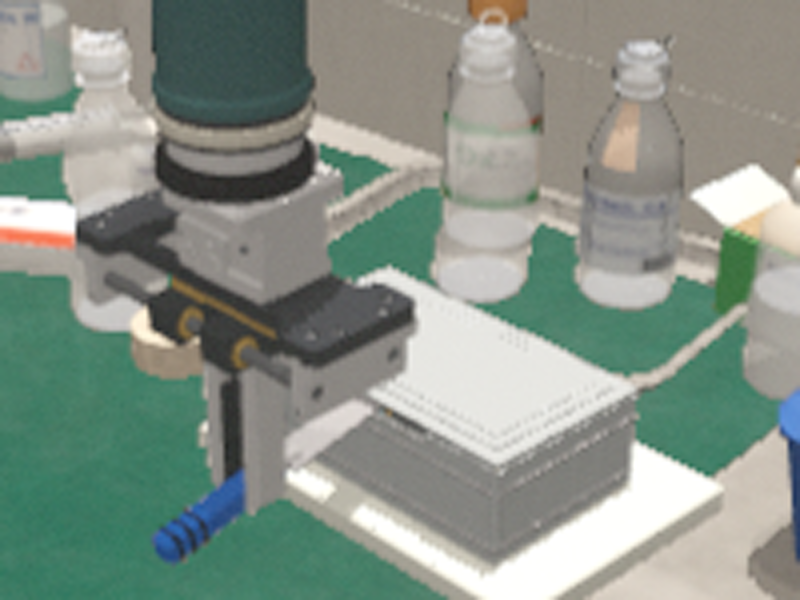

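The blade is levering, the case stands still, force about 7 N. Continuing down.

Call:
step_arm --plan '[[[0.2, 0, -2, 0, 0], [0.4, 0, -4, 0, 0], [0.6, 0, -6, 0, 0], [0.8, 0, -8, 0, 0], [0.8, 0, -8, 0, 0]]]'

```text
time: 14.13
tool_pos: [0.4692, 0.1348, 0.0407]
ee_rot: [3.141, 0.002, 3.056]
wrist_force: [-0.3, -0.2, 5.0]
width: 0.0146
```

Call:
step_arm --plan '[[[0.3, 0, -2, 0, 0], [0.7, 0, -4, 0, 0], [1, 0, -6, 0, 0], [1, 0, -6, 0, 0]]]'

```text
time: 14.47
tool_pos: [0.4699, 0.1348, 0.034]
ee_rot: [3.141, 0.001, 3.056]
wrist_force: [-0.2, 0.3, 3.3]
width: 0.0146
```

```bash
python3 - <<'E'
from h import *
s=snap("scene","s6.png",(230,130,430,280),4); o=robot.get_obs(); print(o["time"],o["tool_pos"],o["ee_rot"],o["wrist_force"],o["wrist_torque"],o["width"])
E
```

```text
14.5167 [0.46962361 0.13487111 0.03405124] [3.14130871e+00 6.43665244e-04 3.05574248e+00] [ 0.36994989 -0.70981937  3.669245  ] [-0.02127527 -0.36942086 -0.00926101] 0.015105843282561798
```

View pics/s6.png

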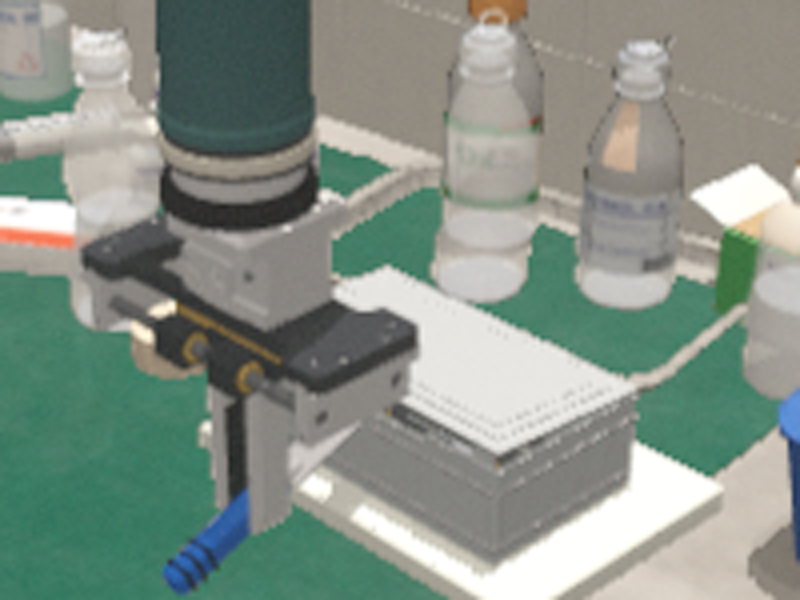

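The lid has popped: a dark gap runs all along its front edge, and the case hasn't moved. I retract the blade to about 12 mm depth and lift slowly along the lid's arc.

Call:
step_arm --plan '[[[-6, 0.5, 0.5, 0, 0], [-12.5, 1.1, 1.3, 0, 0], [-12.5, 1.1, 1.3, 0, 0], [-12.5, 1.1, 4, 0, 0], [-12, 1, 7, 0, 0], [-11, 1, 12, 0, 0], [-10, 0.9, 17, 0, 0], [-10, 0.9, 17, 0, 0]]]'

```text
time: 15.18
tool_pos: [0.4602, 0.1359, 0.0525]
ee_rot: [3.141, 0.002, 3.056]
wrist_force: [-0.5, -0.2, -1.0]
width: 0.0147
```

```bash
python3 - <<'E'
from h import *
s=snap("scene","s7.png",(220,110,420,260),4); o=robot.get_obs(); print(o["time"],o["tool_pos"],o["ee_rot"],o["wrist_force"],o["wrist_torque"],o["width"])
E
```

```text
15.2333 [0.46005272 0.13582584 0.05208081] [3.14109889e+00 1.63346015e-03 3.05563907e+00] [-0.57740114  0.83772892 -1.35150794] [ 0.07267488  0.15794354 -0.00287021] 0.014696373348334122
```

View pics/s7.png

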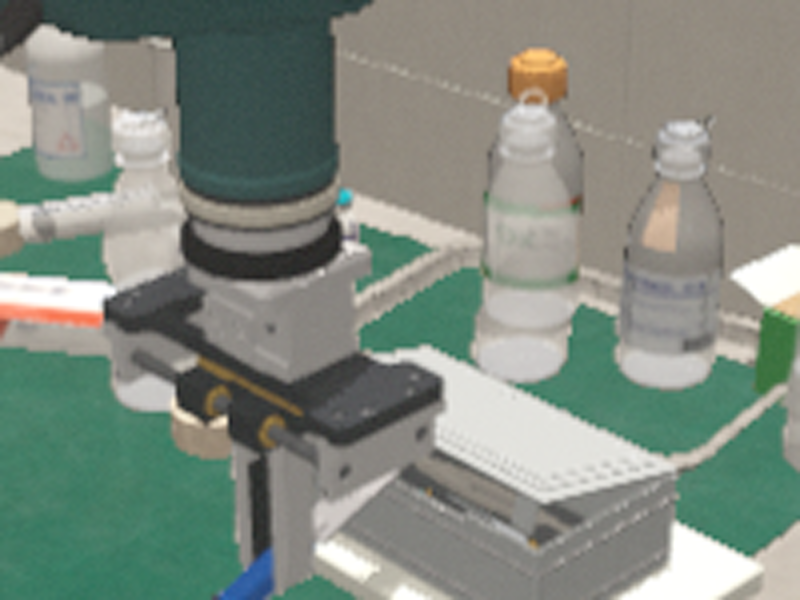

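The lid is lifting (about 0.25 rad) on the blade with little force. Following its arc.

Call:
step_arm --plan '[[[2, -0.2, 7, 0, 0], [5, -0.4, 14, 0, 0], [9, -0.8, 22, 0, 0], [14, -1.2, 31, 0, 0], [20, -1.7, 39, 0, 0], [27, -2.3, 46, 0, 0], [27, -2.3, 46, 0, 0]]]'

```text
time: 15.82
tool_pos: [0.4894, 0.1335, 0.0999]
ee_rot: [3.14, 0.006, 3.055]
wrist_force: [0.6, 0.1, 0.1]
width: 0.0148
```

```bash
python3 - <<'E'
from h import *
s=snap("scene","s8.png",(200,80,420,270),3.5); o=robot.get_obs(); print(o["time"],o["tool_pos"],o["ee_rot"],o["wrist_force"],o["wrist_torque"],o["width"])
E
```

```text
15.8667 [0.4882025  0.13351428 0.0988002 ] [3.14067202 0.00341003 3.05538146] [-1.49755059 -0.58060622 -1.65777451] [ 0.04187959  0.15183331 -0.00190038] 0.01478758481113565
```

Call:
step_arm --plan '[[[7, -0.6, 6, 0, 0], [15, -1.3, 11, 0, 0], [24, -2, 15, 0, 0], [33, -2.8, 18, 0, 0], [42, -3.6, 19, 0, 0], [52, -4.4, 20, 0, 0], [52, -4.4, 20, 0, 0]]]'

```text
time: 16.45
tool_pos: [0.5405, 0.1287, 0.1173]
ee_rot: [3.141, 0.002, 3.055]
wrist_force: [-0.2, -0.2, -0.0]
width: 0.0146
```

```bash
python3 - <<'E'
from h import *
s=snap("scene","s9.png",(200,60,440,260),3.3); t=snap("top","t9.png"); o=robot.get_obs(); print(o["time"],o["tool_pos"],o["ee_rot"],o["wrist_force"],o["wrist_torque"],o["width"])
E
```

```text
16.55 [0.53862457 0.12893814 0.11680685] [-3.14155549e+00 -5.91466176e-04  3.05549106e+00] [-0.44029467 -0.65400759 -0.00789557] [0.06410119 0.01190108 0.000652  ] 0.01494469086697755
```

View pics/s9.png

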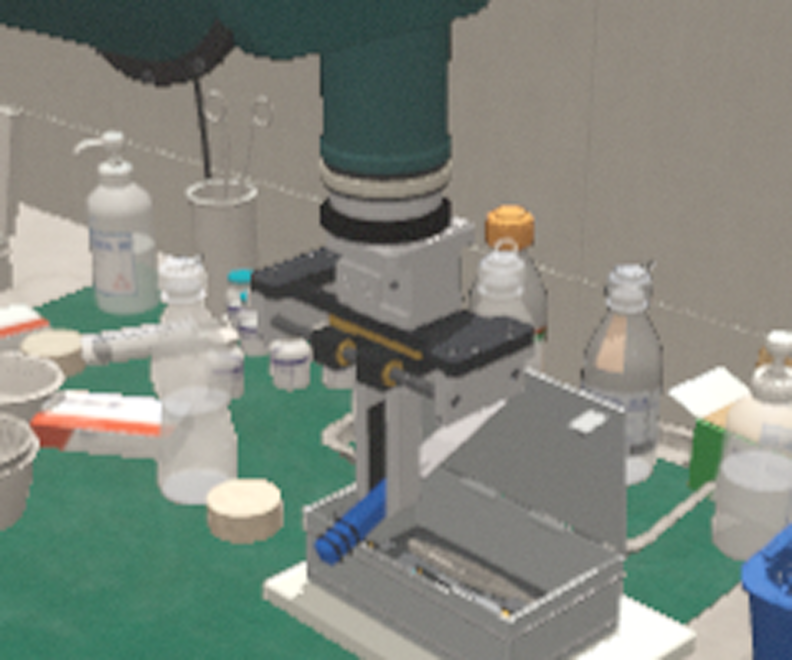

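The lid stands nearly upright with the case in place. Pushing it over past upright, gently.

Call:
step_arm --plan '[[[6, -0.5, 0, 0, 0], [11, -0.9, 0, 0, 0], [16, -1.4, 0, 0, 0], [21, -1.8, 0, 0, 0], [26, -2.2, -1, 0, 0], [31, -2.6, -1, 0, 0], [36, -3.1, -2, 0, 0], [40, -3.4, -3, 0, 0]]]'

```text
time: 17.22
tool_pos: [0.579, 0.1256, 0.1141]
ee_rot: [3.142, 0.0, 3.056]
wrist_force: [-0.2, -0.6, -0.7]
width: 0.0144
```

Call:
step_arm --plan '[[[3, -0.3, -1, 0, 0], [6, -0.5, -2, 0, 0], [8, -0.7, -2, 0, 0], [8, -0.7, -2, 0, 0], [8, -0.7, -2, 0, 0]]]'

```text
time: 17.63
tool_pos: [0.5862, 0.125, 0.1122]
ee_rot: [3.142, -0.0, 3.056]
wrist_force: [0.4, 0.2, -1.1]
width: 0.0146
```

```bash
python3 - <<'E'
from h import *
s=snap("scene","s10.png"); o=robot.get_obs(); print(o["time"],o["tool_pos"],o["wrist_force"])
E
```

```text
17.6833 [0.58617742 0.12497105 0.11223467] [-0.47069446  0.02056967 -0.78149337]
```

Call:
step_arm --plan '[[[-35, 3, 3, 0, 0], [-70, 6, 10, 0, 0], [-105, 9, 25, 0, 0], [-140, 12, 50, 0, 0], [-150, -20, 80, 0, 0], [-150, -60, 90, 0, 0], [-150, -100, 90, 0, 0], [-150, -140, 90, 0, 0]]]'

```text
time: 18.35
tool_pos: [0.4364, -0.016, 0.2047]
ee_rot: [-3.141, 0.005, 3.058]
wrist_force: [1.0, -0.8, -0.6]
width: 0.0149
```

```bash
python3 - <<'E'
from h import *
c=[.6018,.1185,-.0855,.0145]; rr=R.from_euler("z",c[2]).as_matrix()
W=lambda x,y,z: rr@np.array([x,y,0])+[c[0],c[1],c[3]+z]
o=robot.get_obs(); print(o["time"],o["tool_pos"],o["wrist_force"],o["width"])
for n in("scene","top"):
    s=cams.snapshot(n); cv2.imwrite(f"pics/{n}11.png",s["frame"][...,::-1])
    g=cv2.GaussianBlur(s["frame"].astype(np.float32).mean(2),(0,0),.8); gx=np.hypot(cv2.Sobel(g,5,1,0),cv2.Sobel(g,5,0,1))
    def sc(f):
        P=np.float32([proj(s,f(y)) for y in np.linspace(-.09,.09,80)]); return float(np.mean(cv2.remap(gx,P[:,:1],P[:,1:],1)))
    v=[(a,round(sc(lambda y:W(.055-.11*np.cos(a),y,.0605+.11*np.sin(a))))) for a in np.arange(0,2.2,.05).round(2)]
    print(n,sorted(v,key=lambda q:-q[1])[:8], "case base front edge shift scan",sorted([(round(sc(lambda y:W(-.055+d,y,.056)))*1,round(d*1e3)) for d in np.arange(-.012,.013,.002)])[::-1][:5])
E
```

```text
18.35 [ 0.43639361 -0.01604421  0.20465086] [ 1.04042553 -0.7648425  -0.56300163] 0.014937509790591675
scene [(np.float64(0.0), 143), (np.float64(1.15), 120), (np.float64(0.05), 114), (np.float64(1.65), 109), (np.float64(1.2), 93), (np.float64(0.55), 91), (np.float64(0.5), 86), (np.float64(1.6), 81)] case base front edge shift scan [(140, 6), (137, 4), (122, 12), (111, 2), (107, 8)]
top [(np.float64(2.0), 327), (np.float64(0.15), 291), (np.float64(1.2), 288), (np.float64(0.1), 248), (np.float64(0.0), 196), (np.float64(0.5), 180), (np.float64(0.55), 175), (np.float64(0.2), 174)] case base front edge shift scan [(342, -2), (297, -12), (293, 6), (281, -10), (277, 0)]
```

The top view's edge match gives a lid angle of about 2.0 rad, so it's open at its stop. Now to the tray, laying the spatula diagonally.

Call:
step_arm --plan '[[[-4, -40, 0, -0.12, 0], [-8, -80, 0, -0.24, 0], [-8, -120, 0, -0.36, 0], [-8, -143, -20, -0.48, 0], [-8, -143, -60, -0.6, 0], [-8, -143, -100, -0.7, 0], [-8, -143, -135, -0.7, 0], [-8, -143, -155, -0.7, 0]]]'

```text
time: 19.12
tool_pos: [0.4257, -0.1561, 0.0428]
ee_rot: [-3.14, -0.007, 2.356]
wrist_force: [-0.8, 0.5, -0.8]
width: 0.0148
```

```bash
python3 - <<'E'
from h import *
o=robot.get_obs(); print(o["time"],o["tool_pos"],o["ee_rot"],o["wrist_force"],o["width"])
a=cv2.imread("pics/top0.png")
T=cams.snapshot("top"); im=T["frame"]; cv2.imwrite("pics/t12.png",im[...,::-1])
for uv in((413,235),(503,232),(510,323),(420,326),(461,279)): print(uv,pix2z(T,*uv,.018).round(3))
b=(im[...,2].astype(int)-im[...,0]>60)[225:335,400:520]; y,x=np.nonzero(b); print("blue px",len(x),(x.min()+400,x.max()+400,y.min()+225,y.max()+225) if len(x) else "")
E
```

```text
19.1167 [ 0.4256518  -0.15607326  0.04277891] [-3.14011925 -0.00655666  2.35552349] [-0.76697711  0.48247737 -0.76337369] 0.014750934552086403
(413, 235) [ 0.549 -0.068  0.018]
(503, 232) [ 0.557 -0.284  0.018]
(510, 323) [ 0.34  -0.286  0.018]
(420, 326) [ 0.333 -0.077  0.018]
(461, 279) [ 0.443 -0.177  0.018]
blue px 118 (np.int64(437), np.int64(454), np.int64(286), np.int64(304))
```

Call:
step_arm --plan '[[[0, 0, -8, 0, 0], [0, 0, -16, 0, 0], [0, 0, -22, 0, 0], [0, 0, -26, 0, 0], [0, 0, -29, 0, 0], [0.5, -0.5, -32, 0, 0], [0.5, -0.5, -32, 0, 0]]]'

```text
time: 19.75
tool_pos: [0.4306, -0.1596, 0.0168]
ee_rot: [3.14, 0.005, 2.356]
wrist_force: [1.9, -1.8, 5.0]
width: 0.015
```

Call:
step_arm --plan '[[[0.3, -0.3, -2, 0, 0], [0.6, -0.6, -4, 0, 0], [1, -1, -6, 0, 0], [1.3, -1.3, -8, 0, 0], [1.6, -1.6, -10, 0, 0], [1.6, -1.6, -10, 0, 0]]]'

```text
time: 20.25
tool_pos: [0.4309, -0.1605, 0.0055]
ee_rot: [3.141, 0.001, 2.356]
wrist_force: [1.1, -2.4, 4.7]
width: 0.0146
```

Call:
step_arm --plan '[[[0, 0, -1, 0, 0], [0, 0, -1, 0, 15], [0, 0, -1, 0, 25], [0, 0, -1, 0, 35], [0, 0, -1, 0, 40], [0, 0, -1, 0, 40], [0, 0, -1, 0, 40]]]'

```text
time: 20.83
tool_pos: [0.4297, -0.1597, 0.0035]
ee_rot: [-3.141, -0.002, 2.356]
wrist_force: [0.4, 0.7, -1.3]
width: 0.0372
```

Call:
step_arm --plan '[[[0, 0, 10, 0, 40], [0, 0, 40, 0, 40], [0, 0, 80, 0, 40], [0, 0, 120, 0, 40], [0, 0, 160, 0, 40], [-40, -20, 190, 0, 40], [-80, -40, 200, 0, 40], [-120, -60, 200, 0, 40]]]'

```text
time: 21.5
tool_pos: [0.327, -0.213, 0.2073]
ee_rot: [3.141, 0.007, 2.359]
wrist_force: [-0.6, -0.8, -0.2]
width: 0.0375
```

```bash
python3 - <<'E'
from h import *
o=robot.get_obs(); print(o["time"],o["tool_pos"],o["wrist_force"],o["width"])
c=[.6018,.1185,-.0855,.0145]; rr=R.from_euler("z",c[2]).as_matrix()
W=lambda x,y,z: rr@np.array([x,y,0])+[c[0],c[1],c[3]+z]
T=cams.snapshot("top");S=cams.snapshot("scene")
for s,n in((T,"top"),(S,"scene")):
    im=s["frame"]; cv2.imwrite(f"pics/{n}13.png",im[...,::-1])
    b=((im[...,2].astype(int)-im[...,0]>60)&(im[...,2]>130)).astype(np.uint8)
    k,l,st,ce=cv2.connectedComponentsWithStats(b); print(n,[(st[i].tolist(),pix2z(s,*ce[i],.01).round(3).tolist()) for i in range(1,k) if st[i][4]>40])
    g=cv2.GaussianBlur(im.astype(np.float32).mean(2),(0,0),.8); gx=np.hypot(cv2.Sobel(g,5,1,0),cv2.Sobel(g,5,0,1))
    v=[]
    for a in np.arange(1.2,2.2,.05).round(2):
        P=np.float32([proj(s,W(.055-.11*np.cos(a),y,.0605+.11*np.sin(a))) for y in np.linspace(-.09,.09,80)]); v.append((float(a),round(float(cv2.remap(gx,P[:,:1],P[:,1:],1).mean()))))
    print(n,v)
old=cv2.imread("pics/top0.png"); new=cv2.imread("pics/top13.png"); d=cv2.absdiff(old,new).max(2)>60
k,l,st,ce=cv2.connectedComponentsWithStats(cv2.dilate(d.astype(np.uint8),np.ones((3,3)))); print("changed",[s.tolist() for s in st[1:] if s[4]>40])
E
```

```text
21.5 [ 0.32699464 -0.21299023  0.20728182] [-0.55142393 -0.76036647 -0.18343508] 0.03746478358629988
top [([405, 80, 128, 110, 3647], [0.776, -0.186, 0.01]), ([442, 93, 21, 58, 645], [0.835, -0.175, 0.01]), ([143, 106, 10, 10, 80], [0.876, 0.601, 0.01]), ([478, 113, 14, 12, 103], [0.852, -0.257, 0.01]), ([158, 115, 11, 11, 83], [0.851, 0.558, 0.01]), ([202, 115, 11, 11, 95], [0.851, 0.447, 0.01]), ([187, 126, 11, 11, 97], [0.82, 0.483, 0.01]), ([488, 148, 27, 13, 152], [0.757, -0.296, 0.01]), ([590, 209, 15, 64, 346], [0.553, -0.513, 0.01]), ([436, 277, 26, 27, 200], [0.418, -0.149, 0.01])]
top [(1.2, 279), (1.25, 117), (1.3, 81), (1.35, 35), (1.4, 34), (1.45, 21), (1.5, 21), (1.55, 20), (1.6, 20), (1.65, 22), (1.7, 57), (1.75, 45), (1.8, 37), (1.85, 43), (1.9, 95), (1.95, 100), (2.0, 311), (2.05, 107), (2.1, 42), (2.15, 41), (2.2, 39)]
scene [([444, 192, 84, 35, 499], [0.989, -0.047, 0.01]), ([445, 205, 26, 27, 95], [0.885, -0.028, 0.01]), ([467, 219, 131, 68, 1116], [0.864, -0.273, 0.01]), ([449, 221, 14, 16, 50], [0.841, -0.047, 0.01]), ([501, 237, 7, 18, 53], [0.852, -0.161, 0.01]), ([521, 252, 35, 15, 197], [0.85, -0.24, 0.01]), ([368, 341, 48, 12, 439], [0.421, -0.148, 0.01])]
scene [(1.2, 41), (1.25, 41), (1.3, 74), (1.35, 37), (1.4, 24), (1.45, 29), (1.5, 36), (1.55, 34), (1.6, 38), (1.65, 47), (1.7, 40), (1.75, 36), (1.8, 35), (1.85, 39), (1.9, 47), (1.95, 54), (2.0, 58), (2.05, 60), (2.1, 60), (2.15, 59), (2.2, 56)]
changed [[293, 146, 91, 90, 6725], [236, 228, 25, 71, 769], [468, 255, 18, 18, 131], [388, 264, 252, 216, 26577], [434, 275, 30, 31, 357], [441, 311, 51, 35, 1006], [0, 376, 202, 104, 13090], [277, 402, 107, 78, 5282]]
```

```bash
python3 - <<'E'
from h import *
a=cv2.imread("pics/scene0.png");b=cv2.imread("pics/scene13.png")
for n,(x,y,w,h) in {"case front-right base":(340,255,26,20),"case left base":(285,222,24,18),"tray":(335,360,60,40),"tape":(262,203,26,20),"bottle":(245,150,28,60),"pot":(172,185,42,36)}.items():
    r=cv2.matchTemplate(b[y-8:y+h+8,x-8:x+w+8],a[y:y+h,x:x+w],cv2.TM_CCOEFF_NORMED); _,v,_,p=cv2.minMaxLoc(r); print(n,(p[0]-8,p[1]-8),round(v,2))
robot.close_job()
E
```

```text
case front-right base (0, 0) 1.0
case left base (0, 0) 1.0
tray (0, 0) 0.59
tape (0, 0) 1.0
bottle (0, 0) 1.0
pot (0, 0) 1.0
the job is handed in; nothing more can be done
```

The lid is open and the spatula is in the tray. I handed the job in at about 21.5 s of the 61 s allowed.

- **Opening the lid:** I set the vent height by touching the lid's top with the blade and found the gap by feel: blocked 25 mm right of the middle, open just left of it. The blade went in about 28 mm, and pressing the handle down popped the catches at about 7 N. I then lifted the lid along its arc and pushed it past upright.
- **Laying down:** The spatula lies diagonally in the tray. The gripper is clear of everything.

**Last checks:**
- **Lid:** The top view gave an angle of about 2.0 rad, unchanged about 3 s later, which fits the stop at 1.95. The scene view gave no clear lid edge, so it neither confirms nor contradicts this.
- **Spatula:** The handle shows at about (0.42, -0.15) m, inside the tray, with the tip inside as well.
- **Not moved:** Image matching of the case base, tape roll, bottle and pot showed no shift at all. The tray matched at zero shift too, but only weakly (0.59); I did not check why.
- **Not seen:** I had used all 12 pictures, so these final checks are numerical only. The last picture I viewed showed the lid nearly upright.
- **Push on the shutter:** The feeling push reached about 8 N against the closed shutter. The case still did not move.

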